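# Catch the falling lid of the chuck case and lower it shut

### The job

The plywood lathe-chuck case on the bench stands open, side-on to the robot, with its lid upright on friction hinges. With the fingers as a plain pusher, tip the lid forward without force until it starts to fall, catch it from below on the outside of the fingers before it lands, and lower it gently until it is fully shut; it must not bang, and must not be taken between the fingers. Leave the things in the case and on the bench where they are.

Things in the scene. Friction and masses are not known exactly. Their poses are not given: they have to be found in the camera images.
- case: open plywood case, fixed to the bench: 180 mm deep (its x), 280 wide (y), 100 high, walls 12. A steel lathe chuck, jaws and loose bits lie inside on grey foam, all below the rim. Origin: centre of its underside, on the bench. Its x axis points from its front, which faces the robot's right (-y, within 25 degrees), to the hinged back; z up. Place and yaw vary
- lid_hinge (a point): middle of the hinge line, which runs along the case's y at the top of its back wall: 90 mm behind the case's centre (+x) and 100 mm up; fixed. Axes as the case's
- lid_panel: the lid: a flat plywood board 12 mm thick, 284 wide, 206 from hinge line to free edge, 0.36 to 0.5 kg. Origin: middle of the hinge line. Its x runs from the free edge to the hinge (as the case's x when shut), z out of its upper face; its underside is the plane z = 0, through the hinge line
- lid_lip (a point): middle of the lid's free edge, half-way through the thickness: (-206, 0, 6) mm in the lid's frame, whose axes it shares. Shut, the lid lies on the rim and its free edge overhangs the case's front by 26 mm as a finger lip, underside 100 mm above the bench, nothing below it
- lid (a joint): opening of the lid, rad: 0 shut, 1.57 upright, 1.80 stop (leaning back); starts at 1.60 to 1.73. The friction hinges hold it wherever it is left within about 0.2 rad of upright (0.18 to 0.26 by mass); further forward it falls, damped: from 1.2 to 0.6 rad in 1.1 to 2.1 s, then at 0.7 to 1.1 rad/s, and bangs on the rim. Over 0.5 rad/s in the last 0.08 rad is a bang
- jaw_block: small stepped aluminium jaw lying loose in the case on the grey foam (50 x 18 x 28 mm); a bystander. Origin: centre of its underside
- chuck_key: small steel T-shaped chuck key lying in the case on the grey foam (80 mm long, 12 mm thick); a bystander. Origin: centre of its underside
- wax_tin: round bare-metal tin, 72 mm across, 48 mm tall, off one end of the case's open front; a bystander. Origin: centre of its underside
- oil_bottle: white bottle with a black cap, 62 mm across, 165 mm tall, standing behind the hinges; a bystander. Origin: centre of its underside
- mallet: turned dark-wood carver's mallet standing on its head, 92 mm across, 230 mm tall, behind the hinges; a bystander. Origin: centre of its underside
- caliper: digital caliper lying flat, 215 mm long, 12 mm thick, in front of the case, nearer the robot; a bystander. Origin: centre of its underside
- pen_blank: square dark-wood pen blank lying flat, 130 x 20 x 20 mm, beyond the end of the case away from the robot; a bystander. Origin: centre of its underside

How it is judged:
By the outcome, as a careful person would: the job done as asked, in the order asked, and still so for the second after the job is handed in, with the robot touching nothing.
It also fails if it takes over 48 s, if anything falls off the work surface, if the arm or the gripper's body presses on something with over 40 N, if the wrist force passes 120 N, or if a joint passes its speed limit or range.

### The arm

A 6-joint arm with a two-finger parallel gripper is mounted at the origin on the work surface. World frame = base frame: x ahead of the robot, y to its left, z up, the work surface at z = 0. Lengths are in m, angles in degrees, forces in N, time in s.
With the tool pointing down it reaches from about 0.25 to 0.725 m from the base axis. Payload 9.7 kg.
Tool frame: the origin (TCP) lies midway between the tips of the shut fingers; the grasp point (between the pads) lies 19 mm behind it; z points along the fingers, y is the line along which they close (so a half turn about z gives the same grasp; the last joint's range is limited). The gripper opens to 85 mm and grips with 20 to 120 N. Pads are 22 mm wide; open, the fingers measure 114 mm over their backs; the gripper's body (76 mm by 85 mm) begins 54 mm behind the grasp point. The pads swing forward as they close: fully open they stand 13 mm farther back than shut.
Start: joints at [65.776, 4.979, 10.078, 95.1, 0, 90], TCP at [0.226, 0.502, 0.231] pointing down, gripper open.
Joint ranges: [-179.16, 179.16], [-48.56, 103.87], [-65.8, 70.77], [-126.05, 130.52], [-82.76, 87.17], [-180, 180]. Speed limits (degrees/s): [127.2, 127.2, 147.25, 180, 180, 180].

### API

Orientations are given as [roll, pitch, yaw] about the fixed x, y, z axes, in that order (R = Rz(yaw) Ry(pitch) Rx(roll)).
In Python, from workcell import bot gives the robot as it stands.
- The arm moves only by the shell command python3 -m crank 'ROWS' [FORCE]. ROWS is JSON, a list of rows, each an object with "gripper": the finger opening in mm, from 0 to 85.4; "travel": the shift along the tool's x, y, z in mm, a list of three; "twist": the turn, a rotation vector about the tool's x, y, z in rad, a list of three. In form: [{"gripper": gripper, "travel": [tx, ty, tz], "twist": [rx, ry, rz]}, ...]. A call has 1 to 12 rows; each row shifts and turns the commanded pose from where the row before left it, along the tool's axes as they then stand; what a row does not reach is not made up. A row lasts 1/8 s, in which the tool goes at most 62.5 mm and 10.7 degrees, less where a joint would pass 70% of its speed; a pose out of reach is approached as far as the arm can. A call is refused whole if a number of a shift passes 62.5 or a number of a turn 0.188, either way. A call with a gripper value outside its range is refused whole. The fingers move at their own pace and stop on an object; FORCE is the grip in N (left out, the last holds). Time passes only in rows, so rows that do not move let the fingers close. It gives the time, the measured TCP pose, the force, the opening and the grip force at its end, in the units of the state.
- bot.get_obs(): the state, without advancing time (a new reading comes with each control period).
- bot.camera(name): name is "side" or "top" or "wrist"; returns the picture (480x640x3 uint8, red, green, blue); there is no depth.
- bot.calibration(name): a dict with "vfov" (degrees; the focal length in pixels is half the picture's height over the tangent of half this angle, whatever the lens; pixels are square), "cx", "cy" (the principal point, pixels), "k1" (the pictures are not rectified: a ray, as slopes to the right and down, at radius r is drawn at 1 + k1 r^2 times it, then the intrinsics apply), "camera_from_world" (4x4, takes a point from world to camera coordinates). Camera axes: x right, y down, z forward; pixel columns grow to the right and rows downward; lengths in m; the calibration is good to about 2 mm. A picture is of the moment at which its call begins: read the wrist's pose just before it. calibration takes no time and is no camera call; for the wrist camera it gives the pose at the moment of the call.
- bot.job_done(): hands the job in; it is judged then, once.
The state is a dict: "time": time; "q": joint angles; "qd": joint speeds; "joint_efforts": joint torques, N m; "ee_pos": TCP position; "tcp_rot": TCP orientation; "wrist_force": force on the tool from outside, world axes, zero at the start; "torque": the same for the moment, N m; "opening": finger opening in m; "grasp_force": force on a finger pad.
Only numpy, scipy, OpenCV 4.12 (cv2) and the standard library are available. Lean on these libraries where they do the work, as an engineer would, in place of code of your own. Each camera call takes 0.05 s, during which the arm holds its last target. There are 200 camera calls.

## Working session

There is one attempt and no reset: what is moved stays moved. The work goes in short steps, Python scripts to look and compute and a shell command to move; the robot and the scene stay as the last step left them, time stands still between calls to the robot, and variables do not carry over. Pictures are saved under pics/ and viewed, at most 10 in all, crops included, and the job is handed in when it is done.

```bash
mkdir -p pics; ls
python3 - <<'E'
from workcell import bot
import cv2,numpy as np
o=bot.get_obs();print({k:np.round(v,3).tolist() for k,v in o.items()})
for n in("side","top"):
    cv2.imwrite(f"pics/{n}0.png",bot.camera(n)[:,:,::-1])
    c=bot.calibration(n);print(n,c["vfov"],c["cx"],c["cy"],c["k1"],np.round(c["camera_from_world"],3).tolist())
E
```

```text
pics
{'time': 0.0, 'q': [65.775, 5.01, 10.035, 95.1, -0.0, 90.001], 'qd': [-0.028, -0.031, 0.091, 0.007, 0.145, -0.053], 'joint_efforts': [-0.002, -52.039, 46.481, 0.016, -0.0, -0.0], 'ee_pos': [0.226, 0.501, 0.231], 'tcp_rot': [-179.925, 0.0, 155.774], 'wrist_force': [0.182, 0.29, -0.762], 'torque': [-0.015, -0.007, -0.004], 'grasp_force': 0.0, 'opening': 0.086}
side 54.900166631858546 313.12528040033766 235.7291651823951 -0.06484036672153508 [[0.321, 0.947, 0.013, -0.212], [0.841, -0.278, -0.463, -0.406], [-0.435, 0.16, -0.886, 1.201], [0.0, 0.0, 0.0, 1.0]]
top 47.446734502092184 327.1826520459638 242.4103850966446 -0.040179272290459665 [[0.013, -1.0, 0.008, 0.034], [-0.989, -0.014, -0.145, 0.568], [0.145, -0.006, -0.989, 1.195], [0.0, 0.0, 0.0, 1.0]]
```

View pics/side0.png

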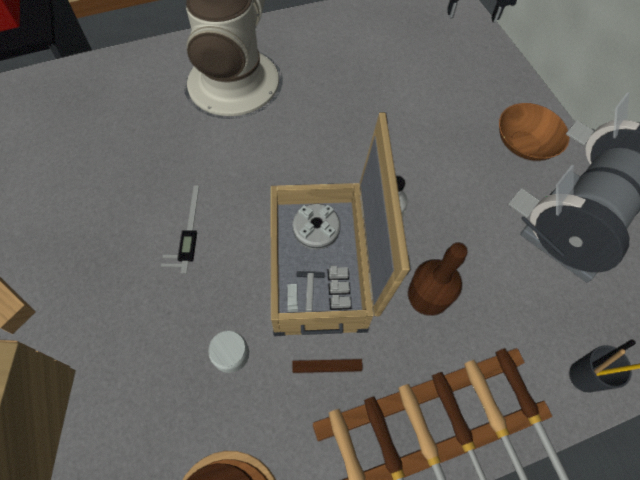

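View pics/top0.png

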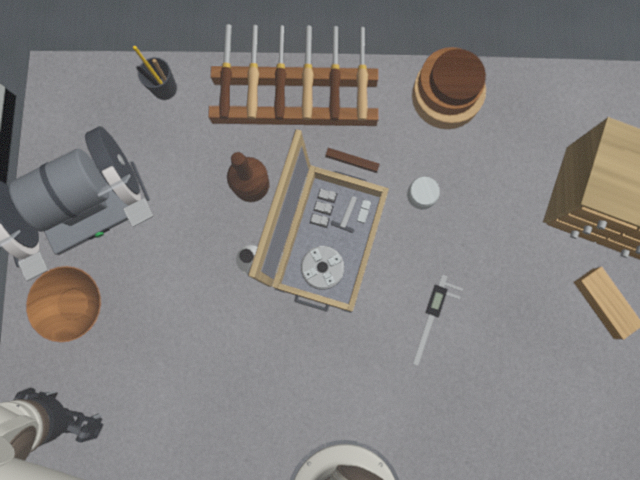

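The side view shows the case rim with outer corners at about (271,186), (273,321), (370,316), (357,184), and the upright lid's top edge running (382,115) to (408,270). In the top view, the front rim corners are near (352,308) and (386,187), and the lid's top edge runs (299,133) to (255,275). The bottle and mallet stand behind the lid, and both are lower than its top.

```bash
cat > h.py <<'E'
from workcell import bot
import cv2,numpy as np
def ray(c,u,v):
    f=240/np.tan(np.radians(c["vfov"]/2)); T=np.array(c["camera_from_world"])
    K=np.array([[f,0,c["cx"]],[0,f,c["cy"]],[0,0,1.]])
    x,y=cv2.undistortPoints(np.array([[[u,v]]],float),K,np.array([c["k1"],0,0,0.]))[0,0]
    R=T[:3,:3]; return -R.T@T[:3,3], R.T@np.array([x,y,1])
def plane(c,u,v,z):
    o,d=ray(c,u,v); return o+d*(z-o[2])/d[2]
E
python3 - <<'E'
from h import *
S=bot.calibration("side");T=bot.calibration("top")
for n,c,ps in(("side",S,[(271,186),(273,321),(370,318),(357,184)]),("top",T,[(352,308),(386,187),(312,167)])):
    print(n,[np.round(plane(c,*p,.1),3).tolist() for p in ps])
def tri(a,b):
    (o1,d1),(o2,d2)=ray(S,*a),ray(T,*b); t=np.linalg.lstsq(np.c_[d1,-d2],o2-o1,rcond=None)[0]
    return np.round([*(o1+d1*t[0]+o2+d2*t[1])/2,np.linalg.norm(o1+d1*t[0]-o2-d2*t[1])],3)
print(tri((382,115),(255,275)),tri((408,270),(299,133)))
for n,z,p in(("tin",.048,(425,192)),("mallet base",.04,(249,180)),("bottle",.165,(247,256)),("cal",.01,(437,300))): print(n,np.round(plane(T,*p,z),3))
print(np.round(bot.calibration("wrist")["camera_from_world"],3).tolist(),bot.get_obs()["ee_pos"])
for n,(x0,x1,y0,y1) in(("side",(250,430,100,340)),("top",(230,400,120,320))):
    cv2.imwrite(f"pics/{n}c.png",cv2.resize(bot.camera(n)[y0:y1,x0:x1,::-1],None,fx=2.5,fy=2.5,interpolation=2))
E
```

```text
side [[0.416, -0.008, 0.1], [0.686, -0.084, 0.1], [0.735, 0.079, 0.1], [0.466, 0.159, 0.1]]
top [[0.419, -0.012, 0.1], [0.683, -0.085, 0.1], [0.726, 0.078, 0.1]]
[0.471 0.175 0.302 0.01 ] [0.736 0.103 0.296 0.01 ]
tin [ 0.686 -0.18   0.048]
mallet base [0.71  0.224 0.04 ]
bottle [0.519 0.205 0.165]
cal [ 0.442 -0.212  0.01 ]
[[0.41, 0.912, -0.0, -0.548], [0.878, -0.395, 0.271, -0.036], [0.247, -0.111, -0.963, 0.378], [0.0, 0.0, 0.0, 1.0]] [0.22558056 0.50138399 0.23065009]
```

View pics/sidec.png

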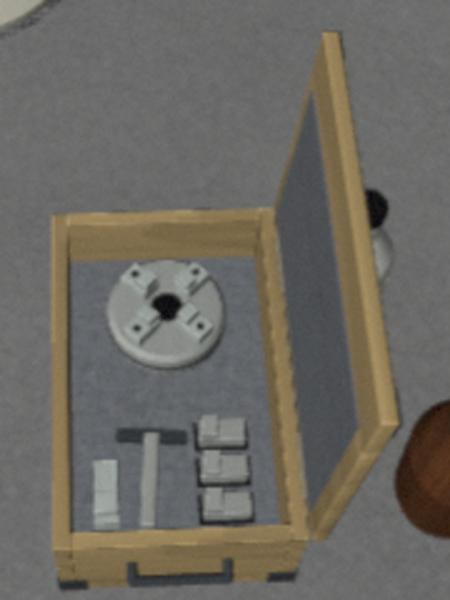

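View pics/topc.png

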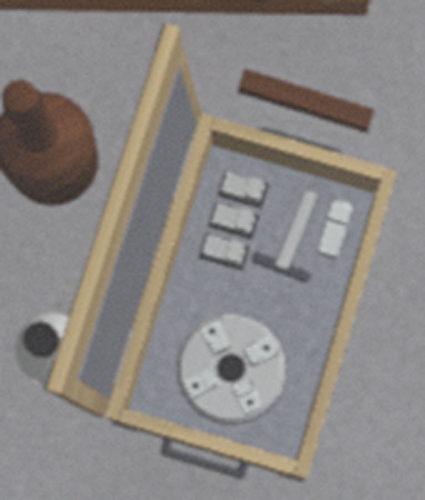

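Reading the pictures: the case front rim runs (0.417,-0.011) to (0.683,-0.085), which puts the case's x axis at about 74.5° and its centre at about (0.574,0.039). The hinge middle is at about (0.598,0.126), and the lid top is at z≈0.305, leaning back a little. The first move goes over the bottle to stand behind the lid with the gripper shut.

```bash
python3 -m crank '[{"gripper":0,"travel":[-40,-12,-30],"twist":[0,0,0]},{"gripper":0,"travel":[-46,-12,-30],"twist":[0,0,0]},{"gripper":0,"travel":[-47,-12.5,0],"twist":[0,0,0]},{"gripper":0,"travel":[-47,-12.5,0],"twist":[0,0,0]},{"gripper":0,"travel":[-47,-12.5,0],"twist":[0,0,0]},{"gripper":0,"travel":[-47,-12.5,0],"twist":[0,0,0]},{"gripper":0,"travel":[-47,-12.5,0],"twist":[0,0,0]},{"gripper":0,"travel":[-47,-12.5,0],"twist":[0,0,0]},{"gripper":0,"travel":[-47,-12.5,0],"twist":[0,0,0]},{"gripper":0,"travel":[-48,-17.5,0],"twist":[0,0,0]}]'
python3 -m crank '[{"gripper":0,"travel":[0,0,0],"twist":[0,0,0.177]},{"gripper":0,"travel":[0,0,0],"twist":[0,0,0.177]},{"gripper":0,"travel":[0,0,0],"twist":[0,0,0.177]},{"gripper":0,"travel":[0,0,0],"twist":[0,0,0.177]},{"gripper":0,"travel":[0,0,0],"twist":[0,0,0.177]},{"gripper":0,"travel":[0,0,0],"twist":[0,0,0.177]},{"gripper":0,"travel":[0,0,0],"twist":[0,0,0.177]},{"gripper":0,"travel":[0,0,0],"twist":[0,0,0.18]}]'
cat >> h.py <<'E'
C=np.array([.574,.039]);XC=np.array([.267,.964]);YT=np.array([.964,-.267])
def st():
    o=bot.get_obs();p=np.array(o["ee_pos"]);d=p[:2]-C
    print("t",round(o["time"],2),"u,w,z mm",np.round([1e3*d@XC,1e3*d@YT,1e3*p[2]],1),"rot",np.round(o["tcp_rot"],1),"F",np.round(o["wrist_force"],1),"q",np.round(o["q"],0),"op",round(o["opening"],3))
E
python3 -c "
from h import *
st()"
```

```text
time: 1.45
ee_pos: [0.5961, 0.1929, 0.2909]
tcp_rot: [-180.0, -0.0, 155.8]
wrist_force: [-0.3, 1.2, -0.1]
opening: -0.0001
grasp_force: 0.0
time: 2.45
ee_pos: [0.595, 0.1939, 0.291]
tcp_rot: [-180.0, 0.0, 74.1]
wrist_force: [-0.1, 0.0, -1.2]
opening: 0.0003
grasp_force: 0.0
t 2.45 u,w,z mm [155.  -21.2 291. ] rot [-180.     0.    74.1] F [-0.1  0.  -1.2] q [ 18.  18.  32. 104.  -0. 124.] op 0.0
```

```bash
cat > seq.py <<'E'
import numpy as np
def rows(wp):
    p=np.array(wp[0],float)
    for q in wp[1:]:
        b=np.radians(p[2]); xt=np.array([np.cos(b),np.sin(b)]); zt=np.array([np.sin(b),-np.cos(b)])
        d=np.array(q[:2])-p[:2]
        print(q,"travel",np.round([d@xt,0,d@zt],0),"ry %.3f"%np.radians(q[2]-p[2]),"len %.0f"%np.hypot(*d)); p=np.array(q,float)
E
python3 -c "
from seq import *
rows([(50,340,0),(0,352,9),(-45,332,18),(-85,300,27),(-120,262,36),(-143,222,45),(-150,190,54),(-118,175,60),(-85,180,65),(-53,191,65)])"
```

```text
(0, 352, 9) travel [-50.   0. -12.] ry 0.157 len 51
(-45, 332, 18) travel [-48.   0.  13.] ry 0.157 len 49
(-85, 300, 27) travel [-48.   0.  18.] ry 0.157 len 51
(-120, 262, 36) travel [-48.   0.  18.] ry 0.157 len 52
(-143, 222, 45) travel [-42.   0.  19.] ry 0.157 len 46
(-150, 190, 54) travel [-28.   0.  18.] ry 0.157 len 33
(-118, 175, 60) travel [ 7.  0. 35.] ry 0.105 len 35
(-85, 180, 65) travel [21.  0. 26.] ry 0.087 len 33
(-53, 191, 65) travel [23.  0. 24.] ry 0.000 len 34
```

```bash
python3 -m crank '[{"gripper":0,"travel":[0,0,-49],"twist":[0,0,0]},{"gripper":0,"travel":[-35,0,0],"twist":[0,0,0]},{"gripper":0,"travel":[-35,0,0],"twist":[0,0,0]},{"gripper":0,"travel":[-35,0,0],"twist":[0,0,0]}]'
```

```text
time: 2.95
ee_pos: [0.5666, 0.0919, 0.34]
tcp_rot: [-180.0, 0.0, 74.5]
wrist_force: [-0.5, -0.1, -0.2]
opening: 0.0002
grasp_force: 0.0
```

Rehearsing the catch path in free air, since the lid still leans back.

```bash
python3 -m crank '[{"gripper":0,"travel":[-50,0,-12],"twist":[0,0.157,0]},{"gripper":0,"travel":[-48,0,13],"twist":[0,0.157,0]},{"gripper":0,"travel":[-48,0,18],"twist":[0,0.157,0]},{"gripper":0,"travel":[-48,0,18],"twist":[0,0.157,0]},{"gripper":0,"travel":[-42,0,19],"twist":[0,0.157,0]},{"gripper":0,"travel":[-28,0,18],"twist":[0,0.157,0]},{"gripper":0,"travel":[7,0,35],"twist":[0,0.105,0]},{"gripper":0,"travel":[21,0,26],"twist":[0,0.087,0]},{"gripper":0,"travel":[23,0,24],"twist":[0,0,0]},{"gripper":0,"travel":[0,0,0],"twist":[0,0,0]}]'
python3 - <<'E'
from h import *
st()
T=bot.calibration("wrist")["camera_from_world"];R=T[:3,:3]
print("wristcam",np.round(-R.T@T[:3,3],3))
a=bot.camera("side");cv2.imwrite("pics/reh.png",a[60:380,160:560,::-1])
E
```

```text
time: 4.2
ee_pos: [0.5393, -0.0051, 0.191]
tcp_rot: [179.9, -65.0, 74.7]
wrist_force: [-0.2, -0.0, 0.8]
opening: -0.0005
grasp_force: 0.0
t 4.2 u,w,z mm [-51.8 -21.7 191. ] rot [179.9 -65.   74.7] F [-0.2 -0.   0.8] q [-28.  13.  -5.  97.  62.  61.] op -0.0
wristcam [ 0.513 -0.103  0.314]
```

View pics/reh.png

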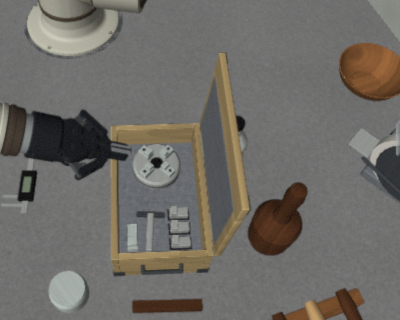

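The picture shows the fingers reaching over the case at about (125,152), pointing at the chuck, with the lid untouched. The path is tracked exactly. Next I return behind the lid.

```bash
python3 -c "
from seq import *
rows([(-53,191,65),(-95,190,65),(-135,195,55),(-130,240,45),(-105,280,35),(-70,320,25),(-25,350,15),(25,350,5),(75,345,0),(125,345,0),(155,345,0),(155,286,0)])"
```

```text
(-95, 190, 65) travel [-19.   0. -38.] ry 0.000 len 42
(-135, 195, 55) travel [-12.   0. -38.] ry -0.175 len 40
(-130, 240, 45) travel [ 40.   0. -22.] ry -0.175 len 45
(-105, 280, 35) travel [ 46.   0. -11.] ry -0.175 len 47
(-70, 320, 25) travel [ 52.   0. -13.] ry -0.175 len 53
(-25, 350, 15) travel [53.  0. -8.] ry -0.175 len 54
(25, 350, 5) travel [48.  0. 13.] ry -0.175 len 50
(75, 345, 0) travel [49.  0.  9.] ry -0.087 len 50
(125, 345, 0) travel [50.  0.  0.] ry 0.000 len 50
(155, 345, 0) travel [30.  0.  0.] ry 0.000 len 30
(155, 286, 0) travel [ 0.  0. 59.] ry 0.000 len 59
```

```bash
python3 -m crank '[{"gripper":0,"travel":[-19,0,-38],"twist":[0,0,0]},{"gripper":0,"travel":[-12,0,-38],"twist":[0,-0.175,0]},{"gripper":0,"travel":[40,0,-22],"twist":[0,-0.175,0]},{"gripper":0,"travel":[46,0,-11],"twist":[0,-0.175,0]},{"gripper":0,"travel":[52,0,-13],"twist":[0,-0.175,0]},{"gripper":0,"travel":[53,0,-8],"twist":[0,-0.175,0]},{"gripper":0,"travel":[48,0,13],"twist":[0,-0.175,0]},{"gripper":0,"travel":[49,0,9],"twist":[0,-0.087,0]},{"gripper":0,"travel":[50,0,0],"twist":[0,0,0]},{"gripper":0,"travel":[30,0,0],"twist":[0,0,0]},{"gripper":0,"travel":[0,0,30],"twist":[0,0,0]},{"gripper":0,"travel":[0,0,29],"twist":[0,0,0]}]'
python3 -c "
from h import *
st()"
```

```text
time: 5.75
ee_pos: [0.5951, 0.1925, 0.2844]
tcp_rot: [-180.0, 0.2, 74.5]
wrist_force: [-0.5, -0.2, 0.2]
opening: 0.0002
grasp_force: 0.0
t 5.75 u,w,z mm [153.6 -20.7 284.4] rot [-180.     0.2   74.5] F [-0.5 -0.2  0.2] q [ 18.  18.  31. 103.  -0. 123.] op 0.0
```

```bash
python3 -m crank '[{"gripper":0,"travel":[-8,0,0],"twist":[0,0,0]},{"gripper":0,"travel":[-7,0,0],"twist":[0,0,0]},{"gripper":0,"travel":[-6,0,0],"twist":[0,0,0]},{"gripper":0,"travel":[-6,0,0],"twist":[0,0,0]},{"gripper":0,"travel":[-6,0,0],"twist":[0,0,0]},{"gripper":0,"travel":[-6,0,0],"twist":[0,0,0]},{"gripper":0,"travel":[-6,0,0],"twist":[0,0,0]},{"gripper":0,"travel":[-6,0,0],"twist":[0,0,0]},{"gripper":0,"travel":[-6,0,0],"twist":[0,0,0]},{"gripper":0,"travel":[-6,0,0],"twist":[0,0,0]},{"gripper":0,"travel":[-5,0,0],"twist":[0,0,0]},{"gripper":0,"travel":[-3,0,0],"twist":[0,0,0]}]'
cat >> h.py <<'E'
def lidpic(n,b=(250,430,100,340)):
    cv2.imwrite(f"pics/{n}.png",cv2.resize(bot.camera("side")[b[2]:b[3],b[0]:b[1],::-1],None,fx=2.5,fy=2.5,interpolation=2))
E
python3 -c "
from h import *
st();lidpic('push1')"
```

```text
time: 7.25
ee_pos: [0.5756, 0.124, 0.286]
tcp_rot: [180.0, 0.2, 74.5]
wrist_force: [0.2, 0.9, 1.2]
opening: 0.0003
grasp_force: 0.3
t 7.25 u,w,z mm [ 82.4 -21.2 286. ] rot [180.    0.2  74.5] F [0.2 0.9 1.2] q [ 12.  12.  25. 102.  -0. 118.] op 0.0
```

View pics/push1.png

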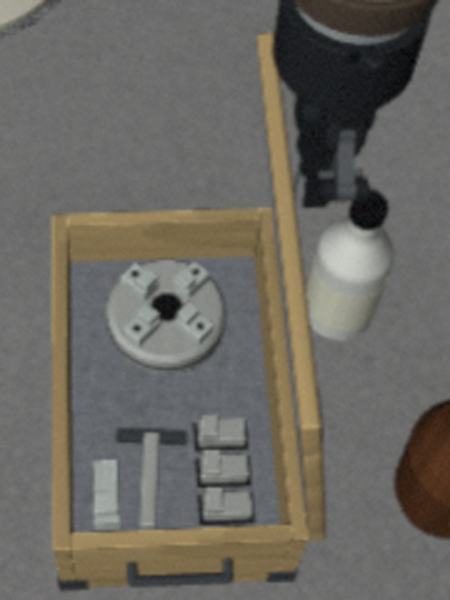

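The lid is now slightly forward of upright, with the inner top edge corners at crop (303,428) and (258,37) and the fingers behind it at (325,190). I'll track its angle from that edge by plywood colour.

```bash
cat >> h.py <<'E'
def proj(c,P):
    f=240/np.tan(np.radians(c["vfov"]/2));T=np.array(c["camera_from_world"])
    K=np.array([[f,0,c["cx"]],[0,f,c["cy"]],[0,0,1.]])
    return cv2.projectPoints(np.atleast_2d(P).astype(float),cv2.Rodrigues(T[:3,:3])[0],T[:3,3],K,np.array([c["k1"],0,0,0.]))[0][:,0]
def W(u,w,z): return np.r_[C+XC*u/1e3+YT*w/1e3,z/1e3]
def lidcorner(th,w=-142,c="side"):
    return proj(bot.calibration(c),W(90-206*np.cos(th),w,100+206*np.sin(th)))[0]
def lidang():
    # leftmost plywood column of the lid's inner top edge, by row above the near rim
    im=bot.camera("side"); hsv=cv2.cvtColor(im,cv2.COLOR_RGB2HSV)
    m=cv2.inRange(hsv,(8,60,90),(30,255,255))[:, 200:440]; out=[]
    for r in (130,140,150,160,170):
        x=np.where(m[r]>0)[0]; out.append(x[0]+200 if len(x) else None)
    best=[]
    for r,x in zip((130,140,150,160,170),out):
        if x is None: continue
        e=[]
        ths=np.arange(.3,1.8,.01)
        for th in ths:
            a,b=lidcorner(th),lidcorner(th,142)
            e.append(abs(a[0]+(b[0]-a[0])*(r-a[1])/(b[1]-a[1])-x) if a[1]<=r<=b[1] else 999)
        best.append(round(ths[int(np.argmin(e))],2))
    print("cols",out,"theta",best)
E
python3 -c "
from h import *
lidang();print(lidcorner(1.4),lidcorner(1.4,142))"
```

```text
cols [np.int64(354), np.int64(355), np.int64(356), np.int64(358), np.int64(359)] theta [np.float64(1.42), np.float64(1.42), np.float64(1.41), np.float64(1.42), np.float64(1.42)]
[349.5356636  112.74490124] [369.12051339 271.78920961]
```

```bash
python3 -m crank '[{"gripper":0,"travel":[-2,0,0],"twist":[0,0,0]},{"gripper":0,"travel":[-2,0,0],"twist":[0,0,0]},{"gripper":0,"travel":[-2,0,0],"twist":[0,0,0]},{"gripper":0,"travel":[-2,0,0],"twist":[0,0,0]},{"gripper":0,"travel":[0,0,0],"twist":[0,0,0]}]'
python3 -c "
from h import *
st();lidang()"
```

```text
time: 7.98
ee_pos: [0.5735, 0.1165, 0.2861]
tcp_rot: [180.0, 0.2, 74.5]
wrist_force: [-1.7, -0.1, -0.3]
opening: 0.0005
grasp_force: 0.0
t 7.97 u,w,z mm [ 74.5 -21.2 286.1] rot [180.    0.2  74.5] F [-1.7 -0.1 -0.3] q [ 12.  12.  24. 102.  -0. 117.] op 0.001
cols [np.int64(349), np.int64(350), np.int64(351), np.int64(352), np.int64(353)] theta [np.float64(1.38), np.float64(1.38), np.float64(1.38), np.float64(1.38), np.float64(1.37)]
```

```bash
python3 -m crank '[{"gripper":0,"travel":[-2.5,0,0],"twist":[0,0,0]},{"gripper":0,"travel":[-2.5,0,0],"twist":[0,0,0]},{"gripper":0,"travel":[0,0,0],"twist":[0,0,0]},{"gripper":0,"travel":[0,0,0],"twist":[0,0,0]}]'
python3 -c "
from h import *
st();lidang()"
```

```text
time: 8.52
ee_pos: [0.5722, 0.1118, 0.2861]
tcp_rot: [180.0, 0.2, 74.5]
wrist_force: [-0.2, -0.1, -0.8]
opening: -0.0004
grasp_force: 0.0
t 8.53 u,w,z mm [ 69.7 -21.2 286.1] rot [180.    0.2  74.5] F [-0.2 -0.1 -0.8] q [ 11.  11.  24. 102.  -0. 117.] op -0.0
cols [np.int64(346), np.int64(347), np.int64(348), np.int64(349), np.int64(350)] theta [np.float64(1.36), np.float64(1.35), np.float64(1.35), np.float64(1.35), np.float64(1.35)]
```

Still held at 1.35.

```bash
python3 -m crank '[{"gripper":0,"travel":[-2.5,0,0],"twist":[0,0,0]},{"gripper":0,"travel":[-2.5,0,0],"twist":[0,0,0]},{"gripper":0,"travel":[0,0,0],"twist":[0,0,0]},{"gripper":0,"travel":[0,0,0],"twist":[0,0,0]}]'
python3 -c "
from h import *
st();lidang()"
```

```text
time: 9.07
ee_pos: [0.5708, 0.107, 0.2862]
tcp_rot: [180.0, 0.2, 74.5]
wrist_force: [0.7, 0.4, -0.2]
opening: -0.0001
grasp_force: 0.0
t 9.07 u,w,z mm [ 64.7 -21.2 286.2] rot [180.    0.2  74.5] F [ 0.7  0.4 -0.2] q [ 11.  11.  23. 102.  -0. 116.] op -0.0
cols [np.int64(343), np.int64(344), np.int64(345), np.int64(346), np.int64(346)] theta [np.float64(1.33), np.float64(1.33), np.float64(1.33), np.float64(1.33), np.float64(1.32)]
```

```bash
python3 -m crank '[{"gripper":0,"travel":[-2.5,0,0],"twist":[0,0,0]},{"gripper":0,"travel":[-2.5,0,0],"twist":[0,0,0]},{"gripper":0,"travel":[0,0,0],"twist":[0,0,0]}]'
python3 -c "
from h import *
st();lidang()"
```

```text
time: 9.5
ee_pos: [0.5694, 0.102, 0.2862]
tcp_rot: [180.0, 0.2, 74.5]
wrist_force: [0.3, -0.2, -0.3]
opening: 0.0001
grasp_force: 0.0
t 9.5 u,w,z mm [ 59.5 -21.2 286.2] rot [180.    0.2  74.5] F [ 0.3 -0.2 -0.3] q [ 10.  11.  23. 102.  -0. 116.] op 0.0
cols [np.int64(339), np.int64(340), np.int64(341), np.int64(342), np.int64(343)] theta [np.float64(1.3), np.float64(1.3), np.float64(1.3), np.float64(1.3), np.float64(1.3)]
```

```bash
python3 -m crank '[{"gripper":0,"travel":[-2,0,0],"twist":[0,0,0]},{"gripper":0,"travel":[0,0,0],"twist":[0,0,0]},{"gripper":0,"travel":[0,0,0],"twist":[0,0,0]}]'
python3 -c "
from h import *
st();lidang()"
```

```text
time: 9.93
ee_pos: [0.569, 0.1003, 0.2861]
tcp_rot: [180.0, 0.2, 74.5]
wrist_force: [0.0, 0.6, 0.1]
opening: 0.0001
grasp_force: 0.0
t 9.93 u,w,z mm [ 57.7 -21.2 286.1] rot [180.    0.2  74.5] F [0.  0.6 0.1] q [ 10.  11.  23. 102.  -0. 116.] op 0.0
cols [np.int64(338), np.int64(339), np.int64(340), np.int64(341), np.int64(342)] theta [np.float64(1.29), np.float64(1.29), np.float64(1.29), np.float64(1.29), np.float64(1.29)]
```

```bash
python3 -m crank '[{"gripper":0,"travel":[-2.5,0,0],"twist":[0,0,0]},{"gripper":0,"travel":[-2.5,0,0],"twist":[0,0,0]},{"gripper":0,"travel":[0,0,0],"twist":[0,0,0]},{"gripper":0,"travel":[0,0,0],"twist":[0,0,0]}]'
python3 -c "
from h import *
st();lidang()"
```

```text
time: 10.48
ee_pos: [0.5676, 0.0954, 0.2861]
tcp_rot: [180.0, 0.2, 74.5]
wrist_force: [-0.2, -0.7, -0.2]
opening: -0.0002
grasp_force: 0.0
t 10.47 u,w,z mm [ 52.7 -21.2 286.1] rot [180.    0.2  74.5] F [-0.2 -0.7 -0.2] q [ 10.  10.  22. 102.  -0. 115.] op -0.0
cols [np.int64(335), np.int64(336), np.int64(336), np.int64(337), np.int64(338)] theta [np.float64(1.27), np.float64(1.27), np.float64(1.26), np.float64(1.26), np.float64(1.26)]
```

```bash
python3 -m crank '[{"gripper":0,"travel":[-2.5,0,0],"twist":[0,0,0]},{"gripper":0,"travel":[0,0,0],"twist":[0,0,0]},{"gripper":0,"travel":[0,0,0],"twist":[0,0,0]}]'
python3 -c "
from h import *
st();lidang()"
```

```text
time: 10.9
ee_pos: [0.5669, 0.093, 0.2862]
tcp_rot: [180.0, 0.2, 74.5]
wrist_force: [0.2, -0.3, -0.2]
opening: -0.0001
grasp_force: 0.0
t 10.9 u,w,z mm [ 50.2 -21.2 286.2] rot [180.    0.2  74.5] F [ 0.2 -0.3 -0.2] q [  9.  10.  22. 102.  -0. 115.] op -0.0
cols [np.int64(333), np.int64(334), np.int64(335), np.int64(336), np.int64(336)] theta [np.float64(1.25), np.float64(1.25), np.float64(1.25), np.float64(1.25), np.float64(1.25)]
```

```bash
python3 -m crank '[{"gripper":0,"travel":[-3,0,0],"twist":[0,0,0]},{"gripper":0,"travel":[-3,0,0],"twist":[0,0,0]},{"gripper":0,"travel":[0,0,0],"twist":[0,0,0]}]'
python3 -c "
from h import *
st();lidang()"
```

```text
time: 11.32
ee_pos: [0.5653, 0.087, 0.2863]
tcp_rot: [180.0, 0.2, 74.5]
wrist_force: [1.2, -0.8, 0.1]
opening: 0.0001
grasp_force: 0.0
t 11.32 u,w,z mm [ 43.9 -21.2 286.3] rot [180.    0.2  74.5] F [ 1.2 -0.8  0.1] q [  9.  10.  22. 102.  -0. 114.] op 0.0
cols [np.int64(329), np.int64(330), np.int64(331), np.int64(332), np.int64(332)] theta [np.float64(1.22), np.float64(1.22), np.float64(1.22), np.float64(1.22), np.float64(1.22)]
```

```bash
python3 -m crank '[{"gripper":0,"travel":[0,0,0],"twist":[0,0,0]}]' >/dev/null
python3 -c "
from h import *
lidang();st()"
python3 -c "
from seq import *
rows([(44,286,0),(44,340,0),(0,352,9),(-45,332,18),(-85,300,27),(-120,262,36),(-143,222,45),(-150,190,54),(-118,175,60),(-85,180,65),(-53,191,65)])"
```

```text
cols [np.int64(328), np.int64(329), np.int64(329), np.int64(330), np.int64(331)] theta [np.float64(1.21), np.float64(1.21), np.float64(1.21), np.float64(1.21), np.float64(1.21)]
t 11.55 u,w,z mm [ 44.3 -21.2 286.2] rot [180.    0.2  74.5] F [-0.9  0.8  0.7] q [  9.  10.  22. 102.  -0. 114.] op 0.0
(44, 340, 0) travel [  0.   0. -54.] ry 0.000 len 54
(0, 352, 9) travel [-44.   0. -12.] ry 0.157 len 46
(-45, 332, 18) travel [-48.   0.  13.] ry 0.157 len 49
(-85, 300, 27) travel [-48.   0.  18.] ry 0.157 len 51
(-120, 262, 36) travel [-48.   0.  18.] ry 0.157 len 52
(-143, 222, 45) travel [-42.   0.  19.] ry 0.157 len 46
(-150, 190, 54) travel [-28.   0.  18.] ry 0.157 len 33
(-118, 175, 60) travel [ 7.  0. 35.] ry 0.105 len 35
(-85, 180, 65) travel [21.  0. 26.] ry 0.087 len 33
(-53, 191, 65) travel [23.  0. 24.] ry 0.000 len 34
```

The lid moved about 2 px with the fingers still, so it is falling. Going round to catch it.

```bash
python3 -m crank '[{"gripper":0,"travel":[0,0,-54],"twist":[0,0,0]},{"gripper":0,"travel":[-44,0,-12],"twist":[0,0.157,0]},{"gripper":0,"travel":[-48,0,13],"twist":[0,0.157,0]},{"gripper":0,"travel":[-48,0,18],"twist":[0,0.157,0]},{"gripper":0,"travel":[-48,0,18],"twist":[0,0.157,0]},{"gripper":0,"travel":[-42,0,19],"twist":[0,0.157,0]},{"gripper":0,"travel":[-28,0,18],"twist":[0,0.157,0]},{"gripper":0,"travel":[7,0,35],"twist":[0,0.105,0]},{"gripper":0,"travel":[21,0,26],"twist":[0,0.087,0]},{"gripper":0,"travel":[23,0,24],"twist":[0,0,0]}]'
python3 -c "
from h import *
st();lidpic('catch1')"
```

```text
time: 12.8
ee_pos: [0.539, -0.0061, 0.1882]
tcp_rot: [-179.2, -64.9, 73.7]
wrist_force: [0.2, -1.2, 0.3]
opening: -0.0001
grasp_force: 0.0
t 12.8 u,w,z mm [-52.8 -21.7 188.2] rot [-179.2  -64.9   73.7] F [ 0.2 -1.2  0.3] q [-28.  13.  -6.  97.  62.  62.] op -0.0
```

View pics/catch1.png

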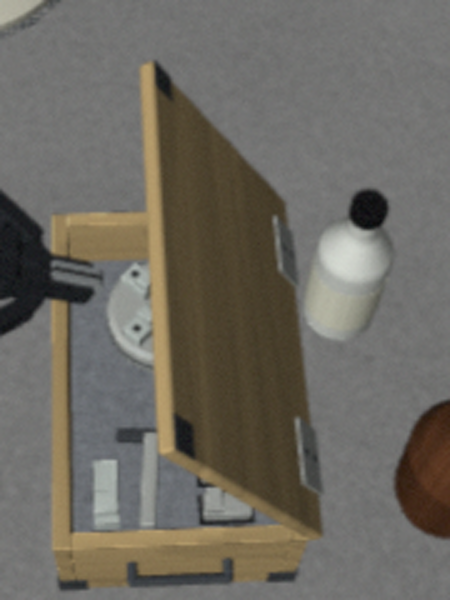

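The lid is coming down at about 0.9 rad, with its front edge at crop (145,65) to (165,455), and the fingers at (75,275) already lie below its path. Waiting for it to land on them.

```bash
python3 -m crank '[{"gripper":0,"travel":[0,0,0],"twist":[0,0,0]},{"gripper":0,"travel":[0,0,0],"twist":[0,0,0]},{"gripper":0,"travel":[0,0,0],"twist":[0,0,0]}]'
python3 -c "
from h import *
lidang();st()"
python3 -c "
from seq import *
import numpy as np
# lip corner on finger: overlap s shrinking 33->17 ; beta 65
b=np.radians(65);x=np.array([np.cos(b),np.sin(b)]);z=np.array([np.sin(b),-np.cos(b)])
wp=[(-53,190,65)]
for i,th in enumerate(np.arange(.55,-.001,-.05)):
    s=33-15*(i+1)/12
    p=np.array([90-206*np.cos(th),100+206*np.sin(th)])+s*z-11*x
    wp.append((round(p[0],1),round(p[1],1),65))
rows(wp)"
```

```text
time: 13.22
ee_pos: [0.5393, -0.0072, 0.1905]
tcp_rot: [-180.0, -64.8, 74.4]
wrist_force: [-0.1, 0.7, 0.2]
opening: 0.0003
grasp_force: 0.0
cols [None, np.int64(293), np.int64(293), np.int64(293), np.int64(294)] theta [np.float64(0.89), np.float64(0.88), np.float64(0.88), np.float64(0.89)]
t 13.28 u,w,z mm [-53.7 -21.1 190.5] rot [-180.   -64.8   74.4] F [0.8 0.1 0.5] q [-29.  13.  -5.  97.  62.  62.] op -0.0
(np.float64(-61.5), np.float64(184.3), 65) travel [-9.  0. -5.] ry 0.000 len 10
(np.float64(-67.8), np.float64(175.9), 65) travel [-10.   0.  -2.] ry 0.000 len 11
(np.float64(-73.6), np.float64(167.3), 65) travel [-10.   0.  -2.] ry 0.000 len 10
(np.float64(-79.0), np.float64(158.4), 65) travel [-10.   0.  -1.] ry 0.000 len 10
(np.float64(-83.9), np.float64(149.4), 65) travel [-10.   0.  -1.] ry 0.000 len 10
(np.float64(-88.3), np.float64(140.1), 65) travel [-10.   0.  -0.] ry 0.000 len 10
(np.float64(-92.3), np.float64(130.7), 65) travel [-10.   0.   0.] ry 0.000 len 10
(np.float64(-95.7), np.float64(121.2), 65) travel [-10.   0.   1.] ry 0.000 len 10
(np.float64(-98.6), np.float64(111.6), 65) travel [-10.   0.   1.] ry 0.000 len 10
(np.float64(-101.0), np.float64(101.9), 65) travel [-10.   0.   2.] ry 0.000 len 10
(np.float64(-102.9), np.float64(92.2), 65) travel [-10.   0.   2.] ry 0.000 len 10
(np.float64(-104.3), np.float64(82.4), 65) travel [-9.  0.  3.] ry 0.000 len 10
```

```bash
python3 -m crank '[{"gripper":0,"travel":[0,0,0],"twist":[0,0,0]},{"gripper":0,"travel":[0,0,0],"twist":[0,0,0]},{"gripper":0,"travel":[0,0,0],"twist":[0,0,0]},{"gripper":0,"travel":[0,0,0],"twist":[0,0,0]},{"gripper":0,"travel":[0,0,0],"twist":[0,0,0]}]'
python3 -c "
from h import *
lidang();st()"
```

```text
time: 13.9
ee_pos: [0.5393, -0.0066, 0.1906]
tcp_rot: [180.0, -64.8, 74.5]
wrist_force: [-0.5, -1.5, -0.5]
opening: -0.0
grasp_force: 0.7
cols [None, None, np.int64(274), np.int64(274), np.int64(274)] theta [np.float64(0.65), np.float64(0.65), np.float64(0.64)]
t 13.95 u,w,z mm [-53.2 -21.3 190.6] rot [-180.   -64.8   74.5] F [-0.2 -0.1 -1.1] q [-28.  13.  -5.  97.  62.  62.] op 0.0
```

```bash
python3 -m crank '[{"gripper":0,"travel":[0,0,0],"twist":[0,0,0]},{"gripper":0,"travel":[0,0,0],"twist":[0,0,0]},{"gripper":0,"travel":[0,0,0],"twist":[0,0,0]}]'
python3 -c "
from h import *
lidang();st();lidpic('catch2')"
```

```text
time: 14.32
ee_pos: [0.5392, -0.0065, 0.1906]
tcp_rot: [-180.0, -64.8, 74.5]
wrist_force: [-0.7, -3.5, -2.2]
opening: -0.0005
grasp_force: 1.2
cols [None, None, np.int64(274), np.int64(274), np.int64(274)] theta [np.float64(0.65), np.float64(0.65), np.float64(0.64)]
t 14.38 u,w,z mm [-53.2 -21.4 190.6] rot [-180.   -64.8   74.5] F [-0.3 -1.4 -1.5] q [-28.  13.  -5.  97.  62.  62.] op -0.0
```

View pics/catch2.png

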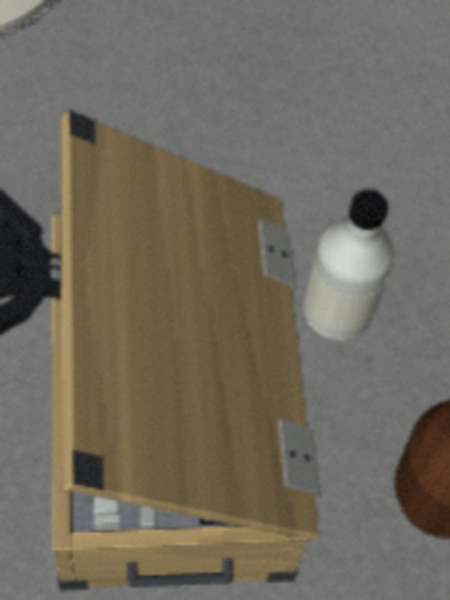

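The lid is caught and resting on the fingers at 0.65 rad. Its front edge is at crop (68,115) to (72,485), with the fingers going under at (55,275). Lowering along the lip's arc.

```bash
python3 -m crank '[{"gripper":0,"travel":[-5,0,-3],"twist":[0,0,0]},{"gripper":0,"travel":[-8,0,-3],"twist":[0,0,0]},{"gripper":0,"travel":[-8,0,-2],"twist":[0,0,0]},{"gripper":0,"travel":[-8,0,-2],"twist":[0,0,0]},{"gripper":0,"travel":[-8,0,-1],"twist":[0,0,0]},{"gripper":0,"travel":[-8,0,-1],"twist":[0,0,0]},{"gripper":0,"travel":[-8,0,-1],"twist":[0,0,0]},{"gripper":0,"travel":[-8,0,0],"twist":[0,0,0]}]'
python3 -c "
from h import *
lidang();st()"
```

```text
time: 15.42
ee_pos: [0.5291, -0.0431, 0.1406]
tcp_rot: [180.0, -64.8, 74.5]
wrist_force: [-0.3, 0.6, -0.9]
opening: -0.0002
grasp_force: 0.4
cols [None, None, None, None, np.int64(260)] theta [np.float64(0.35)]
t 15.47 u,w,z mm [-91.4 -21.5 139.6] rot [-179.9  -64.8   74.4] F [-0.5 -2.4 -2.6] q [-32.  18.  -6.  98.  60.  55.] op 0.0
```

```bash
python3 -m crank '[{"gripper":0,"travel":[-8,0,1],"twist":[0,0,0]},{"gripper":0,"travel":[-7,0,1],"twist":[0,0,0]},{"gripper":0,"travel":[-7,0,1],"twist":[0,0,0]},{"gripper":0,"travel":[-6,0,1],"twist":[0,0,0]},{"gripper":0,"travel":[-5,0,1],"twist":[0,0,0]},{"gripper":0,"travel":[-4,0,1],"twist":[0,0,0]},{"gripper":0,"travel":[0,0,0],"twist":[0,0,0]}]'
python3 -c "
from h import *
st();lidpic('low')"
```

```text
time: 16.35
ee_pos: [0.5263, -0.0529, 0.1046]
tcp_rot: [-180.0, -64.8, 74.4]
wrist_force: [0.4, 0.1, -2.2]
opening: -0.0001
grasp_force: 1.1
t 16.35 u,w,z mm [-101.3  -21.4  104.6] rot [-180.   -64.8   74.4] F [ 0.4  0.1 -2.2] q [-33.  21.  -7.  96.  59.  53.] op -0.0
```

View pics/low.png

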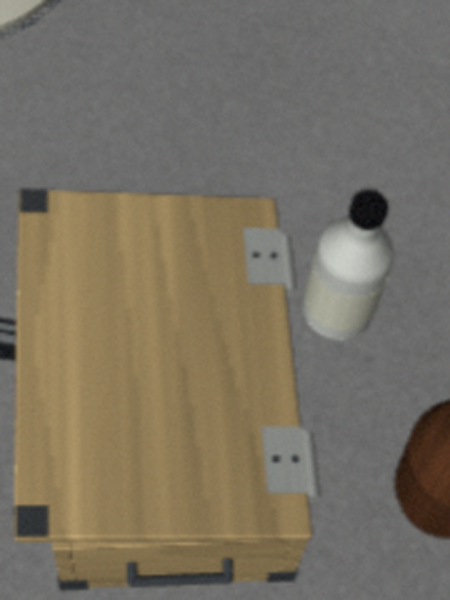

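The lid is held at about 0.1 rad with the lip overhanging the front, and the fingertips are visible under it at crop (8,338). Setting it down slowly.

```bash
python3 -m crank '[{"gripper":0,"travel":[-3,0,0.8],"twist":[0,0,0]},{"gripper":0,"travel":[-3,0,0.8],"twist":[0,0,0]},{"gripper":0,"travel":[-3,0,0.8],"twist":[0,0,0]},{"gripper":0,"travel":[-3,0,0.8],"twist":[0,0,0]},{"gripper":0,"travel":[-3,0,0.8],"twist":[0,0,0]},{"gripper":0,"travel":[-3,0,0.8],"twist":[0,0,0]},{"gripper":0,"travel":[-3,0,0.8],"twist":[0,0,0]},{"gripper":0,"travel":[-3,0,0.8],"twist":[0,0,0]},{"gripper":0,"travel":[-3,0,0.8],"twist":[0,0,0]},{"gripper":0,"travel":[-3,0,0.8],"twist":[0,0,0]}]'
python3 - <<'E'
from h import *
st()
im=bot.camera("side");m=cv2.inRange(cv2.cvtColor(im,cv2.COLOR_RGB2HSV),(8,60,90),(30,255,255))
print("left cols",[int(np.where(m[r,200:440]>0)[0][0]+200) for r in(210,250,270,290)])
c=bot.calibration("side")
for th in(0,.03,.06,.1):
    a,b=[proj(c,W(90-206*np.cos(th)-12*np.sin(th)*0,w,100+206*np.sin(th)))[0] for w in(-142,142)]
    print(th,[round(a[0]+(b[0]-a[0])*(r-a[1])/(b[1]-a[1]),1) for r in(210,250,270,290)],a,b)
E
```

```text
time: 17.65
ee_pos: [0.5249, -0.0582, 0.0744]
tcp_rot: [180.0, -64.8, 74.5]
wrist_force: [0.6, -0.4, 0.7]
opening: -0.0001
grasp_force: 0.0
t 17.65 u,w,z mm [-106.8  -21.3   74.4] rot [180.  -64.8  74.5] F [ 0.6 -0.4  0.7] q [-34.  23.  -7.  93.  59.  52.] op -0.0
left cols [257, 256, 256, 256]
0 [np.float64(256.9), np.float64(256.9), np.float64(256.9), np.float64(256.9)] [256.87660072 185.63924004] [256.96114435 322.38486467]
0.03 [np.float64(256.6), np.float64(256.7), np.float64(256.7), np.float64(256.7)] [256.634519  183.9173512] [256.67277943 321.32384337]
0.06 [np.float64(256.5), np.float64(256.5), np.float64(256.5), np.float64(256.5)] [256.48301177 182.17303871] [256.48911098 320.24375418]
0.1 [np.float64(256.4), np.float64(256.4), np.float64(256.4), np.float64(256.4)] [256.42491382 179.81459951] [256.41119003 318.77507089]
```

```bash
python3 -m crank '[{"gripper":0,"travel":[-5,0,2],"twist":[0,0,0]},{"gripper":0,"travel":[-5,0,-8],"twist":[0,0,0]},{"gripper":0,"travel":[-11,0,-24],"twist":[0,0,0]},{"gripper":0,"travel":[-11,0,-27],"twist":[0,0,0]},{"gripper":0,"travel":[-6,0,-27],"twist":[0,0,0]},{"gripper":0,"travel":[0,0,-20],"twist":[0,0,0]},{"gripper":0,"travel":[0,0,0],"twist":[0,0,0]},{"gripper":0,"travel":[0,0,0],"twist":[0,0,0]}]'
python3 - <<'E'
from h import *
st();cv2.imwrite("pics/end.png",bot.camera("side")[:,:,::-1])
E
```

```text
time: 18.7
ee_pos: [0.4954, -0.1641, 0.084]
tcp_rot: [-180.0, -64.8, 74.4]
wrist_force: [-0.2, -0.4, -1.0]
opening: 0.0003
grasp_force: 0.0
t 18.7 u,w,z mm [-216.8  -21.5   84. ] rot [-180.   -64.8   74.4] F [-0.2 -0.4 -1. ] q [-44.  32.   4. 108.  53.  38.] op 0.0
```

View pics/end.png

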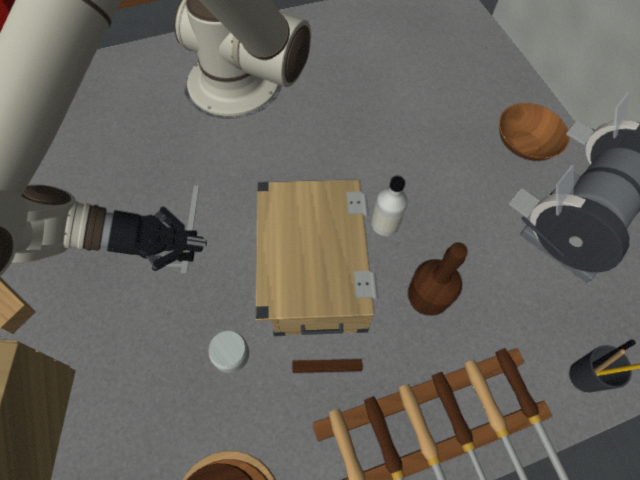

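The lid lies flat and shut, spanning (257,182) to (372,320). The gripper is clear of it at (185,240), and the bystanders are where they were.

```bash
python3 -c "
from workcell import bot
print(bot.job_done())"
```

```text
the job is handed in; nothing more can be done
None
```

The lid was tipped forward, caught from below on the outside of the shut fingers at about 0.65 rad, lowered gently until shut, and the job handed in at about 19 s with the gripper clear and the visible bench items apparently unmoved (the things in the case were never approached but are hidden under the lid).

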